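Set both steel balls at the top of the twin roll ramp

ROBOT

A 7-joint arm with a two-finger parallel gripper is mounted at the origin on a cart in front of the work surface, level with it; the furniture and walls round the work are solid. World frame = base frame: x ahead of the robot, y to its left, z up, the work surface at z = 0. Lengths are in m, angles in degrees, forces in N, time in s.
With the tool pointing down it reaches from about 0.4 to 0.85 m from the base axis. Payload 4.5 kg.
Tool frame: the origin (TCP) lies between the finger pads; the fingertips stand 19 mm ahead of it and the grasp point (between the pads) is the TCP; z points along the fingers, y is the line along which they close (so a half turn about z gives the same grasp; the last joint's range is limited). The gripper opens to 85 mm and grips with 20 to 120 N. Pads are 22 mm wide; open, the fingers measure 114 mm over their backs; the gripper's body (76 mm by 85 mm) begins 54 mm behind the grasp point. The pads swing forward as they close: fully open they stand 13 mm farther back than shut.
Start: joints at [79.171, 39.483, -11.15, 89.685, 9.013, 51.709, -12.324], TCP at [0.138, -0.61, 0.25] pointing down, gripper open.
Joint ranges: [-172.22, 172.22], [-26.19, 119.32], [-84.43, 86.54], [7.71, 146.69], [-57.33, 237.33], [2.42, 119.75], [-152.13, 152.13]. Speed limits (degrees/s): [147.25, 147.25, 180, 180, 180, 180, 180].

INTERFACE

Orientations are given as [roll, pitch, yaw] about the fixed x, y, z axes, in that order (R = Rz(yaw) Ry(pitch) Rx(roll)).
In Python, from station import monitor, imaging, workorder gives the robot as it stands.
- The arm moves only by the tool play_rows, never from a script. Its argument "rows" is a list of rows, each a list of 3 entries, a list of its own where there are three numbers: the turn, a rotation vector about the world's x, y, z in degrees, then the shift along the world's x, y, z in mm, then the opening, from 0 (shut) to 1 (fully open). A call has 1 to 5 rows; each row is the pose to reach, as a shift and turn from the pose commanded when the call began; what a row does not reach only later rows make up. A row lasts 1/10 s, in which the tool goes at most 50 mm and 8.59 degrees, less where a joint would pass 70% of its speed; a pose out of reach is approached as far as the arm can. A call with a gripper value outside its range is refused whole. The fingers move at their own pace and stop on an object; "squeeze" is the grip in N (left out, the last holds). Time passes only in rows, so rows that repeat a pose let the fingers close. It gives the time, the measured TCP pose, the force, the opening and the grip force at its end, in the units of the state.
- monitor.read_state(): the state, without advancing time (a new reading comes with each control period).
- imaging.grab_frame(name): name is "scene" or "top" or "wrist"; returns the picture (480x640x3 uint8, red, green, blue); there is no depth.
- imaging.get_calibration(name): a dict with "fx", "fy", "cx", "cy" (pixels), "R" (3x3) and "t" (3): a world point X has camera coordinates R X + t. Camera axes: x right, y down, z forward; pixel columns grow to the right and rows downward; lengths in m; the calibration is good to about 2 mm. A picture is of the moment at which its call begins: read the wrist's pose just before it. get_calibration takes no time and is no camera call; for the wrist camera it gives the pose at the moment of the call.
- workorder.job_done(): hands the job in; it is judged then, once.
The state is a dict: "time_s": time; "q": joint angles; "joint_vel": joint speeds; "joint_torque": joint torques, N m; "position": TCP position; "eef_rot": TCP orientation; "force": force on the tool from outside, world axes, zero at the start; "moment": the same for the moment, N m; "opening": finger opening in m; "grip_force": force on a finger pad.
Only numpy, scipy, OpenCV 4.12 (cv2) and the standard library are available. Lean on these libraries where they do the work, as an engineer would, in place of code of your own. Each camera call takes 0.05 s, during which the arm holds its last target. There are 200 camera calls.

TASK

Make the twin roll ramp ready for its next run: with a fingertip, push each of the two steel balls up its own gutter, over the crest, so that it comes to rest in the hollow against the tall stop at the top and does not roll back. Only push the balls, never lift them out of the gutters, and leave the bottle, vial, dish and marker round the ramp standing or lying where they are.

Things in the scene. Friction and masses are not known exactly. Their poses are not given: they have to be found in the camera images.
- ramp: Fixed ramp: grey base plate 275 x 150 mm with two parallel aluminium V gutters that slope up along its +x axis (uphill). Origin: centre of its underside on the table, z up; its yaw varies. Gutter centre lines at y = +36 and -36 mm, 46 mm across the rims, rims 11 mm above the gutter's bottom line. A low end plate, x -131 to -125 mm, top 32 mm above the table, keeps the balls in below.
- ramp_crest (a point): Point between the gutters at their crest (ramp x = 73 mm, y = 0), at the height of their bottom lines there, 48 mm above the table. Beyond it the gutters fall at 10 degrees to the tall stop. A ball let go on the slope rolls back down; once its centre is 10 mm past the crest it rolls on into the hollow and stays.
- ramp_stop (a point): Middle of the inner face of the tall stop plate across the upper end of both gutters (ramp x = 121 mm, y = 0), at the height of the gutters' bottom lines there, 39 mm; the plate's top is 72 mm above the table.
- large_ball_center (a point): Centre of the large polished, slippery steel ball, 44 mm in diameter, about 0.3 kg. It starts at the low end of either gutter, its centre 47 mm above the table; on the slope its centre is 25 mm above the gutter's bottom line.
- small_ball_center (a point): Centre of the small polished, slippery steel ball, 34 mm in diameter, about 0.15 kg. It starts at the low end of the other gutter, its centre 41 mm above the table; on the slope its centre is 19 mm above the gutter's bottom line.
- gutter_line (a point): Point between the gutters at their low end (ramp x = -125 mm, y = 0), at the height of their bottom lines there, 20 mm above the table. Its x axis runs uphill parallel to the gutters, which rise at 8 degrees from here to the crest; its z axis is square to the slope.
- large_ball: The large steel ball's body (it turns as the ball rolls; use the centre instead).
- small_ball: The small steel ball's body (it turns as the ball rolls; use the centre instead).
- salt_bottle: White plastic bottle with screw cap, 49 mm wide, 84 mm high, loose beside the ramp; to be left alone. Origin: centre of its underside.
- standard_vial: Small vial with white cap, 25 mm wide, 69 mm high, loose beside the ramp; to be left alone. Origin: centre of its underside.
- dish_mid: Porcelain dish, 85 mm wide, 36 mm high, loose beside the ramp; to be left alone. Origin: centre of its underside.
- marker: Black marker pen lying beside the ramp, 118 mm long, 18 mm thick; to be left alone. Origin: middle of its underside.
Not all that is in view belongs to the job. What is shaped like the large_ball but red is not meant.

How it is judged (in metres and radians):
At the end, for the whole second after the job is handed in: Both balls lie still in the hollow at the top of their gutters, against the tall stop (within about 6 mm) (x of large_ball_center in the frame of ramp between 0.093 and 0.112 m and z of large_ball_center in the frame of ramp between 0.054 and 0.078 m and y of large_ball_center in the frame of ramp between -0.05 and 0.05 m and linear speed of each of large_ball, small_ball below 0.03 m/s and angular speed of each of large_ball, small_ball below 1 rad/s and x of small_ball_center in the frame of ramp between 0.098 and 0.112 m and z of small_ball_center in the frame of ramp between 0.054 and 0.078 m and y of small_ball_center in the frame of ramp between -0.05 and 0.05 m); the robot touches nothing.
It fails at once if a ball is lifted out of its gutter (more than about 15 mm off it) (z of large_ball_center in the frame of gutter_line above 0.04 m or z of small_ball_center in the frame of gutter_line above 0.034 m).
It fails at once if the bottle, vial, dish or marker beside the ramp is moved more than 30 mm or knocked over (distance of any of salt_bottle, standard_vial, dish_mid, marker from where it was at the start of the episode above 0.03 m or angle between any of salt_bottle, standard_vial, dish_mid's own z axis and vertical above 0.4 rad).
It also fails if it takes over 53 s, if anything falls off the work surface, if the arm or the gripper's body presses on something with over 40 N, if the wrist force passes 120 N, or if a joint passes its speed limit or range.

## Working session

There is one attempt and no reset: what is moved stays moved. The work goes in short steps, Python scripts to look and compute and a tool call to move; the robot and the scene stay as the last step left them, time stands still between calls to the robot, and variables do not carry over. Pictures are saved under pics/ and viewed, at most 10 in all, crops included, and the job is handed in when it is done.

Besides the shell and the picture viewer there is one more tool, called after "Call:" as a command line: name --argument value ..., lists and objects as JSON in quotes. play_rows: Moves the arm, as the interface text tells. Its arguments: {"type":"object","properties":{"rows":{"type":"array","items":{"type":"array"}},"squeeze":{"type":"number"}},"required":["rows"]}

```bash
mkdir -p pics; python3 - <<'E'
from station import monitor, imaging
import cv2, json
s=monitor.read_state(); print(s)
for n in ("scene","top"):
    im=imaging.grab_frame(n); cv2.imwrite(f"pics/{n}0.png",im[:,:,::-1]); c=imaging.get_calibration(n); print(n,c)
E
```

```text
{'time_s': 0.0, 'q': array([ 79.17302812,  39.53426492, -11.14578234,  89.74639915,
         9.011376  ,  51.70950644, -12.3254513 ]), 'joint_vel': array([ 0.03913444, -0.0297659 , -0.01570141, -0.05792426,  0.0567521 ,
        0.05387836, -0.01500029]), 'joint_torque': array([-2.78468733e-04, -5.39606595e+01, -1.26651954e+00, -1.58545625e+01,
        9.08281276e-03,  9.58448712e-03, -8.72400818e-06]), 'position': array([ 0.13790667, -0.60894843,  0.24946555]), 'eef_rot': array([-1.79891828e+02,  6.27552935e-03,  1.27674256e+01]), 'force': array([ 0.37499466, -0.67700713,  0.71741623]), 'moment': array([ 0.02728842, -0.006943  , -0.02869058]), 'grip_force': 0.0, 'opening': 0.08567836206736591}
scene {'fx': 578.3988352564525, 'fy': 578.3988352564525, 'cx': 321.5254040121043, 'cy': 239.53241568558417, 'R': array([[-0.89464244, -0.44676047, -0.00447008],
       [-0.32545279,  0.65851191, -0.67855917],
       [ 0.30609702, -0.60561303, -0.73453214]]), 't': array([0.56179336, 0.11777981, 0.80906854])}
top {'fx': 509.631166176213, 'fy': 509.631166176213, 'cx': 322.6177015872998, 'cy': 240.59949375426586, 'R': array([[ 0.02117993, -0.99975654, -0.00618644],
       [-0.97973471, -0.01952223, -0.19934591],
       [ 0.1991766 ,  0.0102832 , -0.97990966]]), 't': array([0.13162732, 0.57121342, 0.81304051])}
```

View pics/scene0.png

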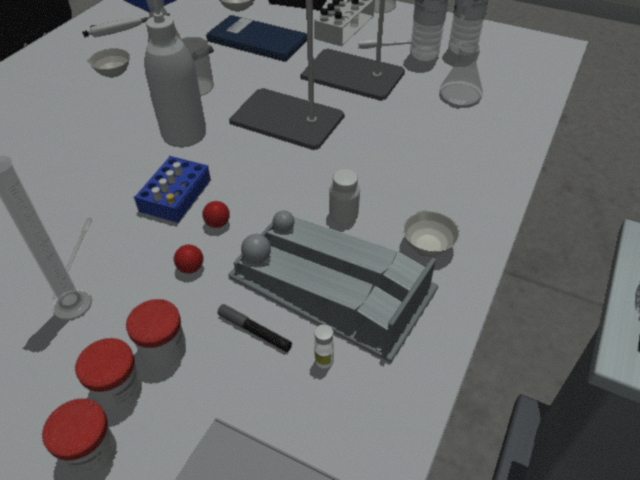

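View pics/top0.png

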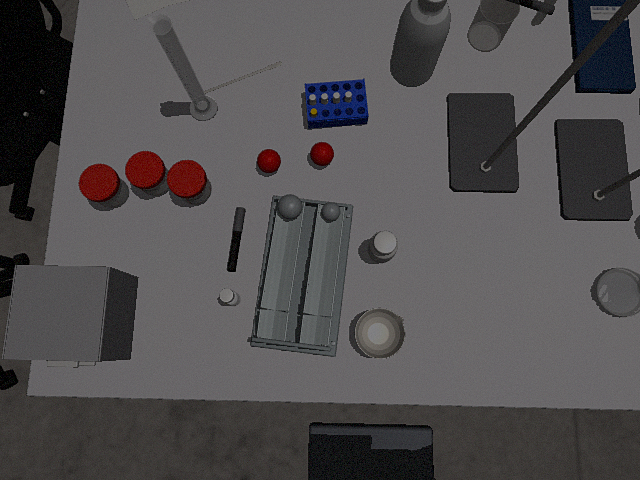

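The top view shows the ramp with its low end at the far side: large ball at (289,207), small ball at (331,212), and the tall stop near row 350. Uphill runs towards the robot. The bottle (383,246), dish (379,333), vial (228,297) and marker (236,240) stand around it. Next I'll measure precisely.

```bash
cat > h.py <<'E'
import numpy as np, cv2
from station import imaging
def ray(n,uv,z):
    c=imaging.get_calibration(n); R=np.array(c["R"]);t=np.array(c["t"])
    d=R.T@np.array([(uv[0]-c["cx"])/c["fx"],(uv[1]-c["cy"])/c["fy"],1]); o=-R.T@t
    return o+d*(z-o[2])/d[2]
E
python3 - <<'E'
from h import *
out=[]
for n,(x0,y0,x1,y1) in {"top":(235,180,370,370),"scene":(220,190,450,370)}.items():
    g=cv2.imread(f"pics/{n}0.png")[y0:y1,x0:x1]
    b=cv2.resize(g,None,fx=3,fy=3,interpolation=cv2.INTER_CUBIC)
    gg=cv2.cvtColor(b,cv2.COLOR_BGR2GRAY)
    c=cv2.HoughCircles(gg,cv2.HOUGH_GRADIENT_ALT,1,30,param1=120,param2=0.6,minRadius=22,maxRadius=60)
    b=cv2.convertScaleAbs(b,alpha=1.6)
    for x,y,r in ([] if c is None else c[0]):
        u,v=x0+(x+.5)/3-.5,y0+(y+.5)/3-.5
        print(n,"circle",u,v,r/3,"z.047",ray(n,(u,v),.047)[:2],"z.041",ray(n,(u,v),.041)[:2]); cv2.circle(b,(int(x),int(y)),int(r),(0,0,255),1)
    for l in cv2.createLineSegmentDetector().detect(gg)[0][:,0]:
        if np.hypot(l[2]-l[0],l[3]-l[1])>150 and n=="top":
            a=[x0+(l[0]+.5)/3-.5,y0+(l[1]+.5)/3-.5];e=[x0+(l[2]+.5)/3-.5,y0+(l[3]+.5)/3-.5]
            print("line",np.round(a+e,1))
            cv2.line(b,tuple(l[:2].astype(int)),tuple(l[2:].astype(int)),(0,255,0),1)
    cv2.imwrite(f"pics/{n}c.png",b)
E
```

```text
top circle 289.0 206.0 11.846612 z.047 [0.63141356 0.2037876 ] z.041 [0.6330552  0.20426934]
scene circle 282.33334 221.66667 12.131606 z.047 [0.62591859 0.13750602] z.041 [0.62908797 0.13249517]
scene circle 323.66666 348.3333 9.504995 z.047 [0.46971452 0.31035164] z.041 [0.47139557 0.30698768]
scene circle 254.33333 248.66667 15.086202 z.047 [0.63564197 0.20400148] z.041 [0.638904  0.1996242]
scene circle 323.0 360.3333 8.950225 z.047 [0.46276966 0.32620999] z.041 [0.46438455 0.32299712]
scene circle 281.33334 344.6667 8.759658 z.047 [0.52026413 0.32939164] z.041 [0.52242683 0.32620909]
scene circle 431.3333 243.33333 8.355456 z.047 [0.40743276 0.07943049] z.041 [0.40852039 0.07386629]
scene circle 323.0 336.0 9.126373 z.047 [0.47864805 0.29427525] z.041 [0.48041423 0.29075811]
```

View pics/topc.png

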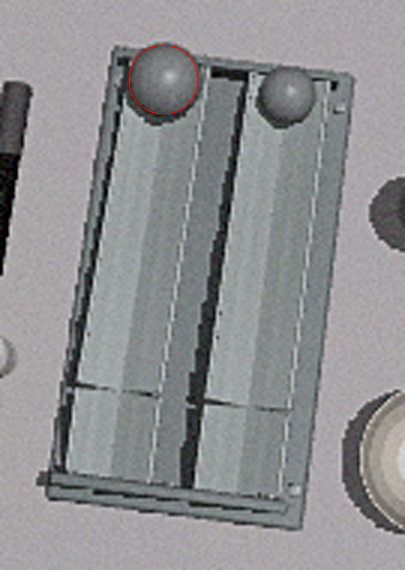

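The crop shows the large ball at crop (163,79), the small ball at (287,97), base corners at (115,48), (353,75), (300,528) and (48,498), and the crest lines near crop rows 390–408.

```bash
python3 - <<'E'
from h import *
P=lambda x,y,z: ray("top",(235+(x+.5)/3-.5,180+(y+.5)/3-.5),z)
c=np.array([P(115,48,.006),P(353,75,.006),P(300,528,.006),P(48,498,.006)])[:,:2]
print(c, [np.linalg.norm(c[i]-c[i-1]) for i in range(4)])
o=c.mean(0); u=(c[2]+c[3]-c[0]-c[1]); v=c[1]-c[0]+c[2]-c[3]
yaw=np.degrees(np.arctan2(u[1],u[0])); print("origin",o,"yaw",yaw,"from v",np.degrees(np.arctan2(v[0],-v[1])))
th=np.radians(yaw);R=np.array([[np.cos(th),-np.sin(th)],[np.sin(th),np.cos(th)]])
for n,p in dict(large=P(163,79,.047),small=P(287,97,.041),smallscene=ray("scene",(282.3,221.7),.041),largescene=ray("scene",(254.3,248.7),.047),crL=P(115,390,.048),crR=P(240,406,.048)).items(): print(n,p[:2],"in ramp",(p[:2]-o)@R)
for s,y in(("+36",.036),("-36",-.036)):
  for x in (-.15,-.125,-.1,.03,.05,.073,.08): print(s,x,o+R@[x,y])
E
```

```text
[[0.661798   0.23732112]
 [0.64743632 0.09068745]
 [0.37589274 0.11869821]
 [0.38976452 0.26521235]] [np.float64(0.2734595706674831), np.float64(0.147335295439299), np.float64(0.2729844693239041), np.float64(0.1471693483914632)]
origin [0.51872289 0.17797978] yaw 174.12828898472128 from v -5.5012664914712
large [0.63141357 0.20378759] in ramp [-0.10945926 -0.03720082]
small [0.62353547 0.13101049] in ramp [-0.1090677  0.0360004]
smallscene [0.62909896 0.13258085] in ramp [-0.11444135  0.03386912]
largescene [0.63565187 0.20407929] in ramp [-0.11364549 -0.03792457]
crL [0.45011005 0.22444974] in ramp [ 0.0730068  -0.03920696]
crR [0.442676   0.15409492] in ramp [0.07320446 0.03153925]
+36 -0.15 [0.66425306 0.12682345]
+36 -0.125 [0.63938422 0.12938098]
+36 -0.1 [0.61451539 0.13193852]
+36 0.03 [0.48519744 0.1452377 ]
+36 0.05 [0.46530237 0.14728373]
+36 0.073 [0.44242304 0.14963666]
+36 0.08 [0.43545977 0.15035277]
-36 -0.15 [0.67161876 0.1984457 ]
-36 -0.125 [0.64674993 0.20100323]
-36 -0.1 [0.62188109 0.20356077]
-36 0.03 [0.49256314 0.21685995]
-36 0.05 [0.47266807 0.21890598]
-36 0.073 [0.44978874 0.22125891]
-36 0.08 [0.44282547 0.22197502]
```

Call:
play_rows --rows '[[[0,0,-4],[34,34,0],0],[[0,0,-8],[68,68,0],0],[[0,0,-12],[102,102,0],0],[[0,0,-16],[136,136,0],0],[[0,0,-18.6],[170,170,0],0]]' --squeeze 40

```text
time_s: 0.6
position: [0.3091, -0.4379, 0.2501]
eef_rot: [-180.0, 0.0, -6.0]
force: [0.1, -1.3, -0.1]
opening: 0.012
grip_force: 0.0
```

Call:
play_rows --rows '[[[0,0,0],[28,37,0],0],[[0,0,0],[56,75,0],0],[[0,0,0],[84,112,0],0],[[0,0,0],[112,150,0],0],[[0,0,0],[140,187,0],0]]'

```text
time_s: 1.1
position: [0.4488, -0.2507, 0.2501]
eef_rot: [-180.0, 0.0, -5.8]
force: [0.6, 0.6, -0.3]
opening: 0.0002
grip_force: 0.0
```

Call:
play_rows --rows '[[[0,0,0],[15,45,0],0],[[0,0,0],[30,90,0],0],[[0,0,0],[45,135,0],0],[[0,0,0],[60,180,0],0],[[0,0,0],[75,225,0],0]]'

```text
time_s: 1.6
position: [0.5233, -0.0256, 0.2501]
eef_rot: [180.0, 0.0, -5.8]
force: [0.8, -1.1, 0.1]
opening: -0.0001
grip_force: 0.0
```

Call:
play_rows --rows '[[[0,0,0],[30,35,0],0],[[0,0,0],[60,70,0],0],[[0,0,0],[90,105,0],0],[[0,0,0],[120,135,-20],0],[[0,0,0],[140,150,-60],0]]'

```text
time_s: 2.1
position: [0.667, 0.1279, 0.1923]
eef_rot: [-179.7, -0.5, -5.6]
force: [0.6, -0.2, -0.1]
opening: 0.0003
grip_force: 0.0
```

Call:
play_rows --rows '[[[0,0,0],[0,1,-30],0],[[0,0,0],[0,1,-60],0],[[0,0,0],[0,2,-90],0],[[0,0,0],[0,2,-110],0],[[0,0,0],[0,2,-110],0]]'

```text
time_s: 2.6
position: [0.6602, 0.124, 0.0765]
eef_rot: [179.9, 0.4, -5.8]
force: [-0.6, -0.3, -0.0]
opening: 0.0001
grip_force: 0.0
```

```bash
python3 - <<'E'
from h import *
from station import monitor
print(monitor.read_state()["position"])
im=imaging.grab_frame("wrist")[:,:,::-1]; im2=imaging.grab_frame("scene")[:,:,::-1]
a=cv2.resize(im[:, :],(400,300)); b=cv2.resize(im2[130:370,150:470],(400,300))
cv2.imwrite("pics/w1.png",cv2.convertScaleAbs(np.hstack([a,b]),alpha=1.5))
E
```

```text
[0.66015613 0.12403444 0.07654884]
```

View pics/w1.png

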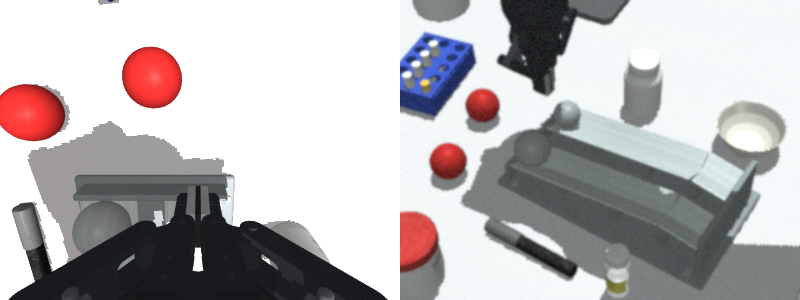

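The wrist view shows the closed fingers directly behind the end plate in line with the small ball, and the large ball to the left. The scene view agrees. I'll make a small correction, then descend.

Call:
play_rows --rows '[[[0,0,0],[4,3,0],0],[[0,0,0],[4,3,-10],0],[[0,0,0],[4,3,-19],0],[[0,0,0],[4,3,-19],0],[[0,0,0],[4,3,-19],0]]'

```text
time_s: 3.2
position: [0.6667, 0.1273, 0.0609]
eef_rot: [180.0, 0.1, -5.8]
force: [0.4, 1.3, 0.6]
opening: 0.0
grip_force: 0.0
```

Call:
play_rows --rows '[[[0,0,0],[-5,0,-3.5],0],[[0,0,0],[-10,0.5,-3.5],0],[[0,0,0],[-15,1,-3],0],[[0,0,0],[-20,1.5,-2.5],0],[[0,0,0],[-25,2,-2],0]]'

```text
time_s: 3.7
position: [0.6421, 0.1296, 0.0598]
eef_rot: [-180.0, -0.1, -5.8]
force: [1.1, -0.3, 0.4]
opening: 0.0003
grip_force: 0.5
```

```bash
python3 - <<'E'
from h import *
im2=imaging.grab_frame("scene")[:,:,::-1]; im=imaging.grab_frame("wrist")[:,:,::-1]
a=cv2.resize(im,(400,300)); b=cv2.resize(im2[170:350,210:450],(400,300),interpolation=cv2.INTER_CUBIC)
cv2.imwrite("pics/w2.png",cv2.convertScaleAbs(np.hstack([a,b]),alpha=1.5))
E
```

```text
(no output)
```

View pics/w2.png

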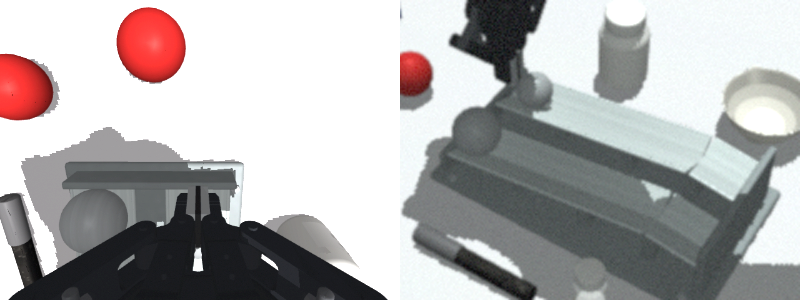

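The fingertip is directly behind the small ball, so I'll push it uphill.

Call:
play_rows --rows '[[[0,0,0],[-7,0.7,-1],0],[[0,0,0],[-15,1.5,0.3],0],[[0,0,0],[-23,2.4,1.4],0],[[0,0,0],[-31,3.2,2.5],0],[[0,0,0],[-39,4,3.7],0]]'

```text
time_s: 4.3
position: [0.6023, 0.1336, 0.0632]
eef_rot: [180.0, 0.0, -5.8]
force: [1.8, 0.0, 0.7]
opening: 0.0001
grip_force: 0.5
```

Call:
play_rows --rows '[[[0,0,0],[-8,0.8,1.1],0],[[0,0,0],[-16,1.6,2.3],0],[[0,0,0],[-24,2.5,3.4],0],[[0,0,0],[-32,3.3,4.5],0],[[0,0,0],[-40,4.1,5.6],0]]'

```text
time_s: 4.8
position: [0.5625, 0.1376, 0.0687]
eef_rot: [180.0, -0.0, -5.8]
force: [0.2, 0.3, 0.6]
opening: 0.0002
grip_force: 0.5
```

```bash
python3 - <<'E'
from h import *
im2=imaging.grab_frame("scene")[:,:,::-1]; im=imaging.grab_frame("top")[:,:,::-1]
a=cv2.resize(im[170:380,220:420],(380,400)); b=cv2.resize(im2[170:350,210:450],(400,400),interpolation=cv2.INTER_CUBIC)
cv2.imwrite("pics/w3.png",cv2.convertScaleAbs(np.hstack([a,b]),alpha=1.5))
E
```

```text
(no output)
```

View pics/w3.png

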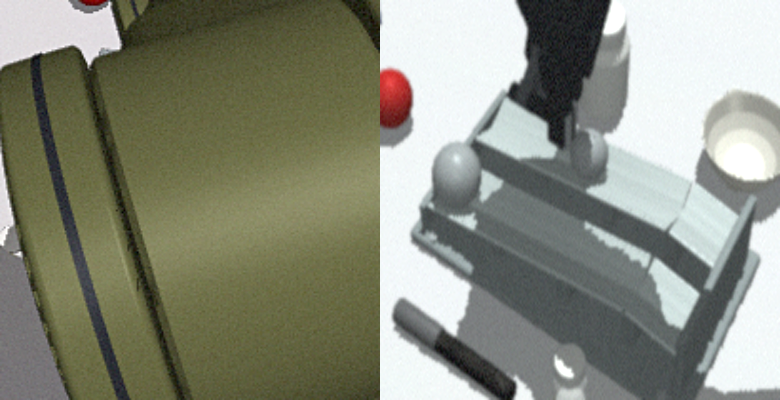

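The small ball rides in front of the fingertip, about halfway up. Continuing.

Call:
play_rows --rows '[[[0,0,0],[-8,0.8,1.1],0],[[0,0,0],[-16,1.6,2.3],0],[[0,0,0],[-24,2.5,3.4],0],[[0,0,0],[-32,3.3,4.5],0],[[0,0,0],[-40,4.1,5.6],0]]'

```text
time_s: 5.4
position: [0.5224, 0.1417, 0.0743]
eef_rot: [180.0, 0.0, -5.8]
force: [0.8, -0.6, 0.2]
opening: 0.0
grip_force: 0.5
```

Call:
play_rows --rows '[[[0,0,0],[-8,0.8,1.1],0],[[0,0,0],[-16,1.6,2.3],0],[[0,0,0],[-24,2.5,3.4],0],[[0,0,0],[-32,3.3,4.5],0],[[0,0,0],[-39,4,5.5],0]]'

```text
time_s: 5.9
position: [0.4833, 0.1457, 0.0798]
eef_rot: [180.0, 0.0, -5.8]
force: [1.3, 0.1, 0.7]
opening: 0.0001
grip_force: 0.4
```

Call:
play_rows --rows '[[[0,0,0],[-6,0.6,0.8],0],[[0,0,0],[-12,1.2,1.5],0],[[0,0,0],[-18,1.8,1.5],0],[[0,0,0],[-24,2.4,1.5],0],[[0,0,0],[-29,3,1.5],0]]'

```text
time_s: 6.4
position: [0.4543, 0.1486, 0.0811]
eef_rot: [180.0, 0.0, -5.8]
force: [-0.0, -0.2, 0.5]
opening: 0.0
grip_force: 0.0
```

Call:
play_rows --rows '[[[0,0,0],[-2,0.2,0],0],[[0,0,0],[-4,0.4,0],0],[[0,0,0],[-4,0.4,0],0],[[0,0,0],[-4,0.4,0],0],[[0,0,0],[-4,0.4,0],0]]'

```text
time_s: 6.9
position: [0.4514, 0.149, 0.0812]
eef_rot: [180.0, -0.0, -5.8]
force: [0.2, 0.6, -0.2]
opening: 0.0001
grip_force: 0.0
```

```bash
python3 - <<'E'
from h import *
im2=imaging.grab_frame("scene")[:,:,::-1]
b=cv2.resize(im2[170:350,210:450],(480,360),interpolation=cv2.INTER_CUBIC)
cv2.imwrite("pics/w4.png",cv2.convertScaleAbs(b,alpha=1.5))
E
```

```text
(no output)
```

View pics/w4.png

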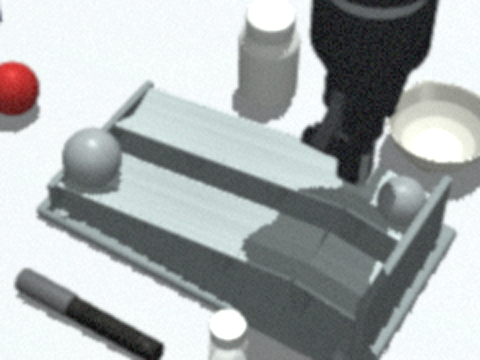

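The small ball sits in the hollow against the stop, clear of the finger. Next I lift, cross over and get behind the large ball.

Call:
play_rows --rows '[[[0,0,0],[0,0,40],0],[[0,0,0],[0,0,80],0],[[0,0,0],[40,10,80],0],[[0,0,0],[85,20,80],0],[[0,0,0],[130,30,80],0]]'

```text
time_s: 7.45
position: [0.5826, 0.1793, 0.1622]
eef_rot: [-180.0, -0.0, -5.8]
force: [0.4, 0.4, -0.7]
opening: 0.0002
grip_force: 0.0
```

Call:
play_rows --rows '[[[0,0,0],[40,8,0],0],[[0,0,0],[75,14,0],0],[[0,0,0],[95,19,0],0],[[0,0,0],[95,19,0],0],[[0,0,0],[95,19,0],0]]'

```text
time_s: 7.95
position: [0.6751, 0.1977, 0.1605]
eef_rot: [179.9, 0.1, -5.8]
force: [0.2, 0.6, -0.2]
opening: -0.0001
grip_force: 0.0
```

Call:
play_rows --rows '[[[0,0,0],[-5,0,-25],0],[[0,0,0],[-5,0,-55],0],[[0,0,0],[-5,0,-85],0],[[0,0,0],[-5,0,-99],0],[[0,0,0],[-5,0,-99],0]]'

```text
time_s: 8.45
position: [0.6685, 0.1974, 0.0602]
eef_rot: [179.9, 0.3, -5.8]
force: [-0.7, -0.1, 0.4]
opening: 0.0004
grip_force: 0.0
```

```bash
python3 - <<'E'
from h import *
im2=imaging.grab_frame("scene")[:,:,::-1]; im=imaging.grab_frame("wrist")[:,:,::-1]
a=cv2.resize(im,(400,300)); b=cv2.resize(im2[170:350,180:420],(400,300),interpolation=cv2.INTER_CUBIC)
cv2.imwrite("pics/w5.png",cv2.convertScaleAbs(np.hstack([a,b]),alpha=1.5))
E
```

```text
(no output)
```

View pics/w5.png

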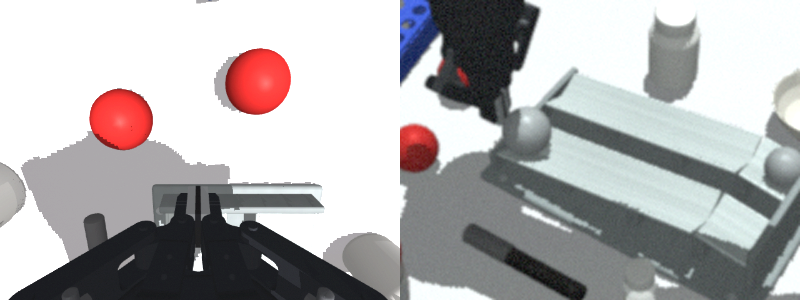

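The finger stands right behind the large ball. Now I push it uphill.

Call:
play_rows --rows '[[[0,0,0],[-4,0.4,0],0],[[0,0,0],[-8,0.8,0.5],0],[[0,0,0],[-14,1.4,1.3],0],[[0,0,0],[-21,2.1,2.2],0],[[0,0,0],[-29,3,3.3],0]]'

```text
time_s: 9.05
position: [0.6419, 0.2011, 0.0661]
eef_rot: [-180.0, -0.1, -5.8]
force: [2.4, 0.0, 1.6]
opening: 0.0003
grip_force: 0.8
```

Call:
play_rows --rows '[[[0,0,0],[-8,0.8,1.1],0],[[0,0,0],[-16,1.6,2.3],0],[[0,0,0],[-24,2.5,3.4],0],[[0,0,0],[-32,3.3,4.5],0],[[0,0,0],[-40,4.1,5.6],0]]'

```text
time_s: 9.55
position: [0.6014, 0.2052, 0.0712]
eef_rot: [180.0, 0.0, -5.8]
force: [2.4, -0.3, 0.1]
opening: 0.0001
grip_force: 0.8
```

Call:
play_rows --rows '[[[0,0,0],[-8,0.8,1.1],0],[[0,0,0],[-16,1.6,2.3],0],[[0,0,0],[-24,2.5,3.4],0],[[0,0,0],[-32,3.3,4.5],0],[[0,0,0],[-40,4.1,5.6],0]]'

```text
time_s: 10.05
position: [0.5615, 0.2093, 0.0768]
eef_rot: [180.0, -0.0, -5.8]
force: [1.6, 0.4, 0.4]
opening: -0.0001
grip_force: 0.8
```

Call:
play_rows --rows '[[[0,0,0],[-8,0.8,1.1],0],[[0,0,0],[-16,1.6,2.3],0],[[0,0,0],[-24,2.5,3.4],0],[[0,0,0],[-32,3.3,4.5],0],[[0,0,0],[-40,4.1,5.6],0]]'

```text
time_s: 10.55
position: [0.5215, 0.2134, 0.0824]
eef_rot: [180.0, -0.0, -5.8]
force: [1.4, -0.1, 0.3]
opening: 0.0001
grip_force: 0.8
```

Call:
play_rows --rows '[[[0,0,0],[-8,0.8,1.1],0],[[0,0,0],[-15,1.5,2.1],0],[[0,0,0],[-21,2.2,3],0],[[0,0,0],[-27,2.8,3.8],0],[[0,0,0],[-33,3.4,4.6],0]]'

```text
time_s: 11.05
position: [0.4888, 0.2168, 0.087]
eef_rot: [-180.0, -0.0, -5.8]
force: [0.7, 0.3, 1.3]
opening: -0.0001
grip_force: 0.7
```

Call:
play_rows --rows '[[[0,0,0],[-6,0.6,0.5],0],[[0,0,0],[-12,1.2,0.5],0],[[0,0,0],[-17,1.7,0.5],0],[[0,0,0],[-21,2.1,0.5],0],[[0,0,0],[-24,2.4,0.5],0]]'

```text
time_s: 11.55
position: [0.4645, 0.2191, 0.0873]
eef_rot: [180.0, 0.0, -5.8]
force: [0.4, 0.1, 0.2]
opening: 0.0001
grip_force: 0.0
```

Call:
play_rows --rows '[[[0,0,0],[-1,0.1,0],0],[[0,0,0],[-1,0.1,0],0],[[0,0,0],[-1,0.1,0],0],[[0,0,0],[-1,0.1,0],0],[[0,0,0],[-1,0.1,0],0]]'

```text
time_s: 12.05
position: [0.4643, 0.2192, 0.0874]
eef_rot: [180.0, -0.0, -5.8]
force: [-0.2, 0.1, -0.3]
opening: -0.0001
grip_force: 0.0
```

```bash
python3 - <<'E'
from h import *
im2=imaging.grab_frame("scene")[:,:,::-1]
b=cv2.resize(im2[170:350,210:450],(480,360),interpolation=cv2.INTER_CUBIC)
cv2.imwrite("pics/w6.png",cv2.convertScaleAbs(b,alpha=1.5))
E
```

```text
(no output)
```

View pics/w6.png

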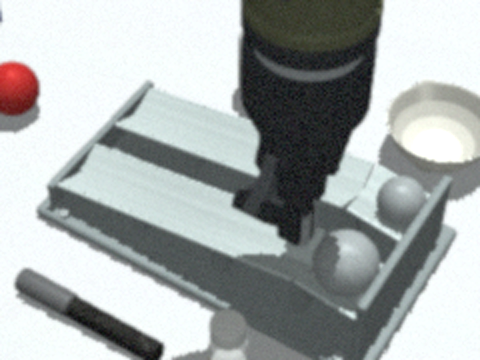

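Both balls now lie in the hollow against the stop. I'll lift the finger clear, confirm they are at rest, and hand in.

Call:
play_rows --rows '[[[0,0,0],[0,0,25],0],[[0,0,0],[0,0,65],0],[[0,0,0],[40,-15,90],0],[[0,0,0],[80,-30,100],0],[[0,0,0],[110,-60,100],0]]'

```text
time_s: 12.6
position: [0.5777, 0.1616, 0.19]
eef_rot: [-179.7, -0.4, -5.6]
force: [0.7, 0.3, -0.5]
opening: -0.0004
grip_force: 0.0
```

Call:
play_rows --rows '[[[0,0,0],[0,0,0],0],[[0,0,0],[0,0,0],0],[[0,0,0],[0,0,0],0],[[0,0,0],[0,0,0],0],[[0,0,0],[0,0,0],0]]'

```text
time_s: 13.1
position: [0.5732, 0.1604, 0.1873]
eef_rot: [-180.0, 0.1, -5.7]
force: [-0.9, -0.5, 0.5]
opening: -0.0001
grip_force: 0.0
```

```bash
python3 - <<'E'
from h import *
im2=imaging.grab_frame("scene")[:,:,::-1]
b=cv2.resize(im2[170:370,210:470],(520,400),interpolation=cv2.INTER_CUBIC)
cv2.imwrite("pics/w7.png",cv2.convertScaleAbs(b,alpha=1.5))
o=np.array([.5187,.178]);th=np.radians(174.2);R=np.array([[np.cos(th),-np.sin(th)],[np.sin(th),np.cos(th)]])
g=cv2.cvtColor(b,cv2.COLOR_BGR2GRAY)
c=cv2.HoughCircles(g,cv2.HOUGH_GRADIENT_ALT,1,30,param1=100,param2=0.5,minRadius=18,maxRadius=40)
for x,y,r in ([] if c is None else c[0]):
    uv=(210+(x+.5)/2-.5,170+(y+.5)/2-.5)
    print(uv,r/2,[np.round((ray("scene",uv,z)[:2]-o)@R,4) for z in (.067,.061)])
E
```

```text
(np.float32(412.25), np.float32(261.25)) 16.595415 [array([0.0982, 0.0465]), array([0.0964, 0.0515])]
(np.float32(345.25), np.float32(182.25)) 12.669062 [array([-0.0644,  0.1383]), array([-0.0677,  0.1442])]
(np.float32(379.75), np.float32(301.75)) 18.340654 [array([ 0.0932, -0.0387]), array([ 0.0914, -0.0345])]
(np.float32(379.75), np.float32(301.75)) 13.732845 [array([ 0.0932, -0.0387]), array([ 0.0914, -0.0345])]
(np.float32(216.25), np.float32(214.25)) 13.238542 [array([-0.1914, -0.0259]), array([-0.1959, -0.0216])]
(np.float32(427.75), np.float32(246.25)) 12.284179 [array([0.1043, 0.0834]), array([0.1026, 0.0888])]
```

View pics/w7.png

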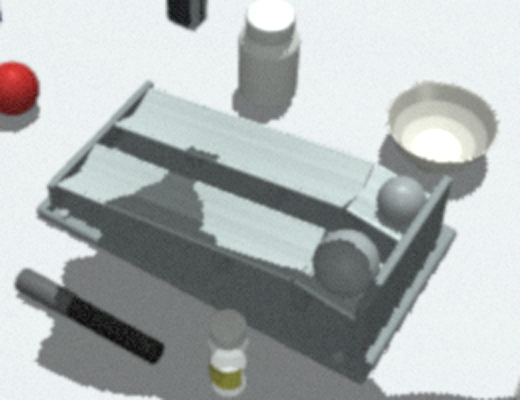

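Both balls sit in the hollow against the stop, at crop (346,263) and (403,202). They are in the same place as in the previous frame. The finger is clear, and the bottle, vial, dish and marker are unmoved.

```bash
python3 -c "
from station import workorder
print(workorder.job_done())"
```

```text
the job is handed in; nothing more can be done
None
```

Both steel balls were pushed over the crest and lie against the tall stop in the last camera picture; nothing around the ramp was disturbed, and the job is handed in, though no verdict came back.

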